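# Start the coin dryer with its recessed timer knob

### The job

Start the dryer: reach into the well in its sloping control panel, turn the timer knob clockwise until its pointer nose lines up with the long broad mark, then press the knob straight in to start the machine and hold it in for a good second before letting go and drawing the fingers out. The knob is a loose push fit that has ridden up its shaft by an unknown amount, so it slides down freely at first; feel for the start switch's spring behind it and press only until the switch is clearly in, never ramming it on towards the end of its travel, and do not trip it before the pointer is on the mark. The knob is old plastic, so grip and press it gently, leave the pointer on the mark and do not disturb the things standing around.

Things in the scene. Friction and masses are not known exactly. Their poses are not given: they have to be found in the camera images.
- panel: white control panel of the dryer's console, 218 mm up the slope, 614 mm wide, sloping up away from the robot at 35 degrees. Origin: centre of the mouth of the round knob well, in the plane of the face, 147 mm from the panel's right end; x up the slope, y along the console to its left, z squarely out of the face (the knob's axis: a tool reaching in points along -z)
- well (a point): centre of the floor of the round knob well, 42 mm below the panel's face; axes as the panel's. The well is 72 mm across, ringed with grey trim. On its axis stands the black timer knob: a straight grip bar 13 mm thick, 16 mm high, 37 mm long (21 mm to the tail, 16 mm to the front) with a 6 mm wide pointer nose that ends 28 mm from the axis, on a round stem 13 mm across
- mark (a point): middle of the one long broad printed mark (20 x 7.5 mm) beside the well, 54.5 mm from the knob's axis, 0.65 rad clockwise of panel x; the other ticks are thin and short
- dial (a joint): turn of the knob, rad, positive clockwise seen from outside; at 0 the nose points up the slope (panel +x), on the mark it reads 0.65 (0.53 to 0.77 is on the mark). Stays where left (friction 0.08 N m); stops at -1.6 and 1.8. Old plastic: it cracks if all contact forces of the fingers on it, both squeezing sides counted, add up to over 60 N: grip with about 15 N a finger
- start (a joint): inward travel of the start switch behind the knob's shaft, m, 0 when out. Two things are not measured: home on its shaft the knob has its bar's top 8 to 16 mm below the face, and it has ridden up 0.5 to 8 mm from there. It slides home under 3 N, then moves the switch: gives at 4.5 N, makes at 2.5 mm (12 N), bends beyond 4.5 mm (18 N), ends at 6.5 mm; springs out when let go
- console: the whole console standing on the dryer tops, 644 mm wide, 218 mm deep and about 155 mm high, with a coin-meter case 170 mm wide and 165 mm high at its left end; fixed. Origin: centre of its underside; x away from the robot, y to its left end
- detergent: white detergent bottle, 72 mm across, 190 mm high, standing before the console's right end; leave alone. Origin: centre of its underside
- coin_cup: steel cup, 76 mm across, 85 mm high, standing before the middle of the console; leave alone. Origin: centre of its underside
- sheet_box: cardboard box, 75 x 120 x 55 mm high, standing before the console's left part; leave alone. Origin: centre of its underside

How it is judged:
By the outcome, as a careful person would: the job done as asked, in the order asked, and still so for the second after the job is handed in, with the robot touching nothing.
It also fails if it takes over 45 s, if anything falls off the work surface, if the arm or the gripper's body presses on something with over 40 N, if the wrist force passes 120 N, or if a joint passes its speed limit or range.

### The arm

A 6-joint arm with a two-finger parallel gripper is mounted at the origin on the work surface. World frame = base frame: x ahead of the robot, y to its left, z up, the work surface at z = 0. Lengths are in mm, angles in rad, forces in N, time in s.
With the tool pointing down it reaches from about 325 to 750 mm from the base axis. Payload 7.6 kg.
Tool frame: the origin (TCP) lies between the finger pads; the fingertips stand 14 mm ahead of it and the grasp point (between the pads) lies 5 mm behind it; z points along the fingers, y is the line along which they close (so a half turn about z gives the same grasp; the last joint's range is limited). The gripper opens to 85 mm and grips with 20 to 120 N. Pads are 22 mm wide; open, the fingers measure 114 mm over their backs; the gripper's body (76 mm by 85 mm) begins 54 mm behind the grasp point. The pads swing forward as they close: fully open they stand 13 mm farther back than shut.
Start: joints at [1.067, 0.052, 1.401, -0, 1.689, -0.07], TCP at [220.655, 476.399, 245.323] pointing down, gripper open.
Joint ranges: [-2.9, 2.9], [-0.91, 2.17], [0.12, 2.37], [-1.06, 4.2], [0.26, 2.73], [-2.93, 2.93]. Speed limits (rad/s): [2.57, 2.57, 3.01, 3.14, 3.14, 3.14].

### API

Orientations are given as a unit quaternion [w, x, y, z].
In Python, from bench import env, let_go, close, kin, eyes, job gives the robot as it stands. Calls block until the motion is done:
- env.move_ptp(position, orientation): joint-space move of the TCP to a pose.
- env.movel(position, rot=None, rate=150, contact_N=None): straight line of the TCP; rot=None keeps the orientation; rate is the mean speed in mm/s. With contact_N (N) it stops when the force on the tool has changed by that much, and returns True; else False.
- env.move_joints(angles): joint-space move.
- let_go() and close(): open the fingers fully, or close them until they stop; the grip force is fixed at half the most.
- env.dwell(seconds).
- kin.ik(position, orientation): joint angles nearest the present ones, or None.
- env.read_state(): the state.
- eyes.snapshot(name): name is "scene" or "top"; returns the picture (400x640x3 uint8, red, green, blue); there is no depth.
- eyes.get_calibration(name): a dict with "mtx" (3x3 intrinsics, pixels), "eye" and "rotation" of the camera in the world. Camera axes: x right, y down, z forward; pixel columns grow to the right and rows downward; lengths in mm; the calibration is good to about 2 mm. A picture is of the moment at which its call begins. get_calibration takes no time and is no camera call.
A pose or a line that the arm cannot do raises env.MotionError and nothing moves.
- job.job_done(): hands the job in; it is judged then, once.
The state is a dict: "time": time; "joint_positions": joint angles; "qvel": joint speeds; "joint_efforts": joint torques, N m; "tcp_pos": TCP position; "ee_rot": TCP orientation; "wrist_force": force on the tool from outside, world axes, zero at the start; "wrist_torque": the same for the moment, N m; "gripper_width": finger opening in mm; "grasp_force": force on a finger pad.
Only numpy, scipy, OpenCV 4.12 (cv2) and the standard library are available. Lean on these libraries where they do the work, as an engineer would, in place of code of your own. Each camera call takes 0.05 s, during which the arm holds its last target. There are 200 camera calls.

## Working session

There is one attempt and no reset: what is moved stays moved. The work goes in short steps, each a Python script; the robot and the scene stay as the last script left them, time stands still between calls to the robot, and variables do not carry over. Pictures are saved under pics/ and viewed, at most 10 in all, crops included, and the job is handed in when it is done.

```bash
ls; mkdir -p pics; python3 - <<'E'
from bench import env,eyes
import cv2,numpy as np
for n in ("scene","top"):
    im=eyes.snapshot(n); cv2.imwrite(f"pics/{n}0.png",im[:,:,::-1])
    c=eyes.get_calibration(n); print(n,{k:np.round(v,3).tolist() for k,v in c.items()})
s=env.read_state(); print(s)
E
```

```text
pics
scene {'mtx': [[378.215, 0.0, 314.612], [0.0, 378.215, 194.744], [0.0, 0.0, 1.0]], 'eye': [1067.333, 512.986, 826.947], 'rotation': [-0.163, 0.419, 0.826, -0.339]}
top {'mtx': [[373.191, 0.0, 319.491], [0.0, 373.191, 205.5], [0.0, 0.0, 1.0]], 'eye': [445.568, 82.528, 910.132], 'rotation': [0.003, 0.713, -0.701, 0.011]}
{'time': 0.1, 'joint_positions': array([ 1.06667297e+00,  5.27682144e-02,  1.40160080e+00, -3.47133222e-05,
        1.68858734e+00, -7.02687004e-02]), 'qvel': array([ 1.11231803e-03,  3.41368278e-05, -2.94986242e-03, -1.09350457e-03,
       -1.73432884e-03,  8.17003678e-04]), 'joint_efforts': array([ 1.23115620e-03, -3.82579243e+01, -3.60988033e+01, -8.35937408e-05,
        4.71443724e-03,  2.56236683e-05]), 'tcp_pos': array([220.55173155, 476.16246419, 244.57084817]), 'ee_rot': array([-1.76612734e-04,  2.15231914e-01,  9.76562726e-01, -6.58808213e-04]), 'wrist_force': array([ 0.57000817, -0.02140062, -0.41869528]), 'wrist_torque': array([ 0.00971025, -0.04028795,  0.04376503]), 'grasp_force': 0.0, 'gripper_width': 85.60352378896822}
```

View pics/scene0.png

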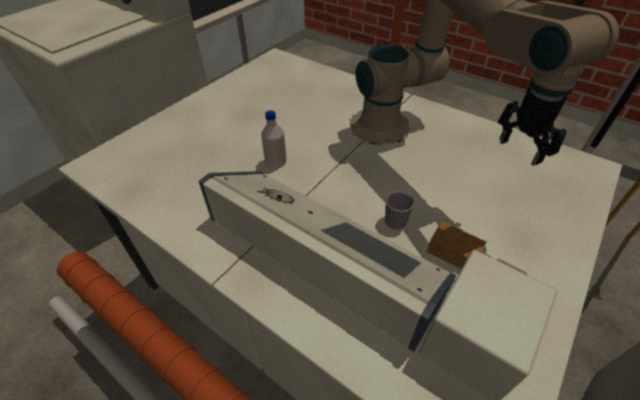

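View pics/top0.png

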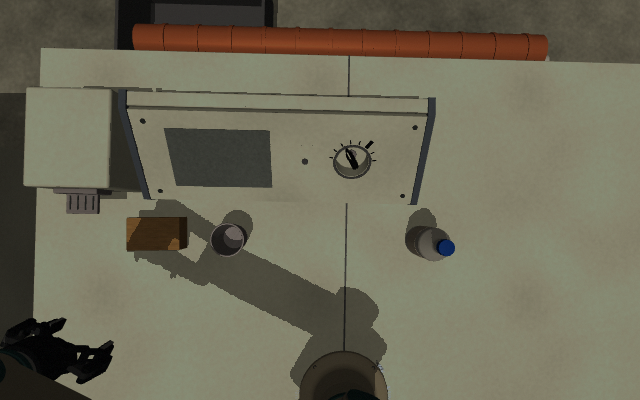

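Scene view: the well is near (279,195). Top view: the well is near (352,161), the broad mark near (369,145), the knob nose points up-left, and the panel screws are at about (142,121), (415,127), (160,191) and (403,196). I'll enlarge both.

```bash
python3 - <<'E'
import cv2,numpy as np
t=cv2.imread("pics/top0.png");s=cv2.imread("pics/scene0.png")
a=cv2.resize(t[125:195,310:400],None,fx=8,fy=8,interpolation=cv2.INTER_CUBIC)
b=cv2.resize(s[160:230,195:325],None,fx=6,fy=6,interpolation=cv2.INTER_CUBIC)
cv2.imwrite("pics/tc.png",a);cv2.imwrite("pics/sc.png",b)
E
```

```text
(no output)
```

View pics/tc.png

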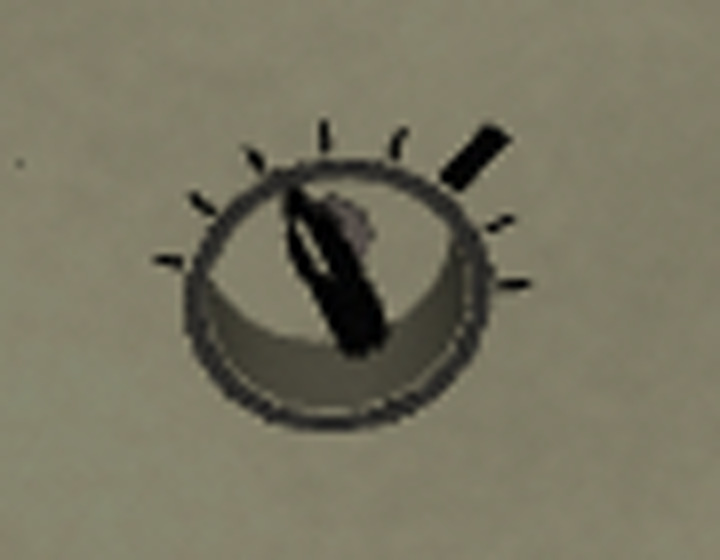

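View pics/sc.png

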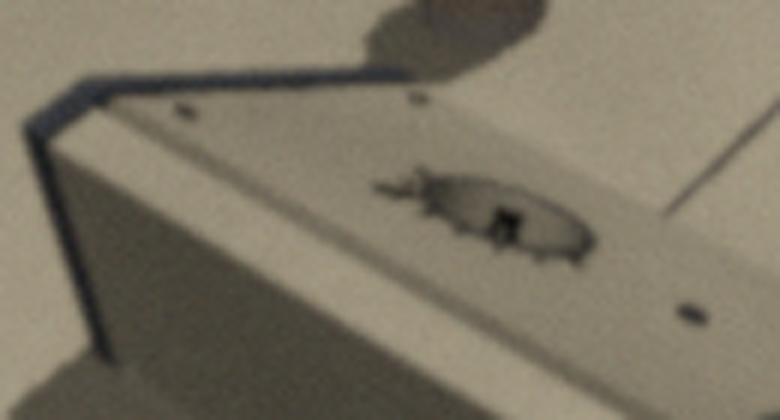

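```bash
cat >> h.py <<'E'
P0=np.array([554.2,-3.1,85.7]); F=frame(-.006,np.radians(35))
def hit(n,px,z):  # pixel -> panel coords on plane z
    c=eyes.get_calibration(n); d=rot(c["rotation"]).as_matrix()@np.linalg.inv(c["mtx"])@np.r_[px,1]
    o=F.T@(np.asarray(c["eye"])-P0); d=F.T@d; return o+d*(z-o[2])/d[2]
def W(p): return P0+F@np.asarray(p,float)
def quat(th,flip=0): # tool z=-panel z, tool y along knob bar at dial th
    z=-F[:,2]; y=F@[np.cos(th),-np.sin(th),0]*(-1 if flip else 1)
    q=R.from_matrix(np.c_[np.cross(y,z),y,z]).as_quat(); return np.roll(q,1)
def bar(th,u,w,tip): # TCP position: fingertip at bar coords u (nose), w (left), panel z=tip
    return W([u*np.cos(th)+w*np.sin(th),-u*np.sin(th)+w*np.cos(th),tip+14])
E
python3 - <<'E'
from h import *
T=lambda u,v:((u+.5)/8-.5+310,(v+.5)/8-.5+125)
for z in (-4,-12):
    a,b=hit("top",T(289,190),z),hit("top",T(362,352),z); d=a-b
    print(z,a.round(1),b.round(1),np.hypot(d[0],d[1]).round(1),'dial',-np.arctan2(d[1],d[0]).round(3))
print('mark',hit("top",T(475,157),0))
for fl in (0,1):
    for th in (-.5,-.35,0,.4,.75):
        print(fl,th,[None if q is None else np.round(q,2).tolist() for q in (kin.ik(bar(th,0,19,30),quat(th,fl)),kin.ik(bar(th,0,-19,-25),quat(th,fl)))])
E
```

```text
-4 [30.5 15.1 -4. ] [-18.9  -9.   -4. ] 54.9 dial -0.454
-12 [ 26.7  14.4 -12. ] [-23.2 -10.  -12. ] 55.5 dial -0.454
mark [ 43.58816556 -33.85282181   0.        ]
0 -0.5 [[-0.06, -0.27, 2.06, 0.05, 0.74, -0.58], [-0.13, -0.06, 1.96, 0.12, 0.64, -0.7]]
0 -0.35 [[-0.06, -0.26, 2.05, 0.04, 0.74, -0.42], [-0.14, -0.07, 1.97, 0.13, 0.64, -0.56]]
0 0 [[-0.05, -0.25, 2.03, 0.04, 0.75, -0.07], [-0.14, -0.08, 1.98, 0.13, 0.63, -0.22]]
0 0.4 [[-0.06, -0.24, 2.01, 0.04, 0.76, 0.33], [-0.14, -0.09, 2.0, 0.13, 0.62, 0.18]]
0 0.75 [[-0.06, -0.23, 2.0, 0.05, 0.76, 0.67], [-0.13, -0.1, 2.02, 0.13, 0.62, 0.54]]
1 -0.5 [[-0.06, -0.27, 2.06, 0.05, 0.74, 2.56], [-0.13, -0.06, 1.96, 0.12, 0.64, 2.44]]
1 -0.35 [[-0.06, -0.26, 2.05, 0.04, 0.74, 2.72], [-0.14, -0.07, 1.97, 0.13, 0.64, 2.58]]
1 0 [None, [-0.14, -0.08, 1.98, 0.13, 0.63, 2.92]]
1 0.4 [[-0.06, -0.24, 2.01, 0.04, 0.76, -2.81], None]
1 0.75 [[-0.06, -0.23, 2.0, 0.05, 0.76, -2.48], [-0.13, -0.1, 2.02, 0.13, 0.62, -2.6]]
```

```bash
cat >> h.py <<'E'
def pic(tag,boxes):
    for n,(x0,x1,y0,y1,k) in boxes.items():
        im=eyes.snapshot(n)[:,:,::-1]; cv2.imwrite(f"pics/{n}{tag}.png",cv2.resize(im[y0:y1,x0:x1],None,fx=k,fy=k,interpolation=cv2.INTER_CUBIC))
def fz():
    s=env.read_state(); f=F.T@s["wrist_force"]; p=F.T@(s["tcp_pos"]-P0)-[0,0,14]
    print('t',round(s["time"],2),'F',f.round(2),'tip',p.round(2),'w',round(s["gripper_width"],1)); return f,p
E
python3 - <<'E'
from h import *
th=-.47
close(); env.move_ptp(bar(th,1,19.5,60),quat(th)); fz()
env.movel(bar(th,1,19.5,6),rate=60); fz()
pic("1",{"top":(300,410,115,195,7),"scene":(195,325,130,230,6)})
E
```

```text
t 2.85 F [ 0.9  -0.63  0.95] tip [-7.52 18.4  60.18] w 0.0
t 3.9 F [-0.01  0.06 -0.24] tip [-7.64 17.85  6.24] w 0.1
```

```bash
python3 - <<'E'
import cv2,numpy as np
a=cv2.imread("pics/top1.png");b=cv2.imread("pics/scene1.png");print(a.shape,b.shape)
b=cv2.resize(b,(780*560//600*1,560)) if 0 else b
s=[cv2.resize(x,(400,int(x.shape[0]*400/x.shape[1])),interpolation=cv2.INTER_AREA) for x in(a,b)]
E
```

```text
(560, 770, 3) (600, 780, 3)
```

View pics/scene1.png

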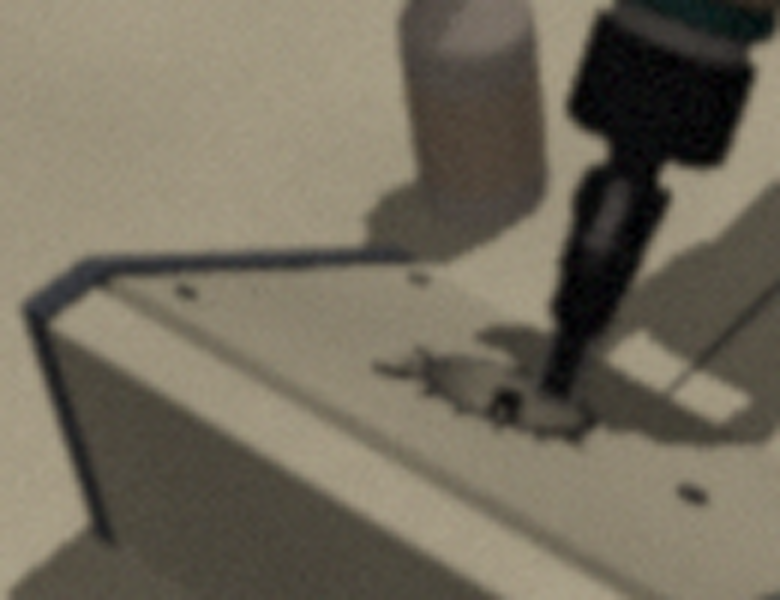

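View pics/top1.png

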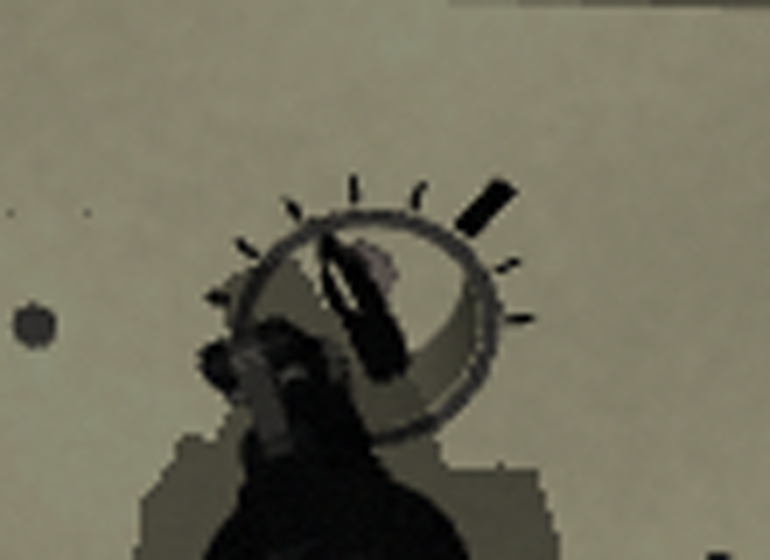

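Both views show the shut tip poised just left of the bar, at about (340,365) in the top crop and (560,392) in the scene crop. It is inside the ring in each, so I'll go down with a light contact stop.

```bash
python3 - <<'E'
from h import *
th=-.47
print(env.movel(bar(th,1,19.5,-10),rate=25,contact_N=3)); fz()
print(env.movel(bar(th,1,19.5,-21),rate=25,contact_N=3)); fz()
E
```

```text
False
t 4.79 F [ 0.2  -0.09 -0.11] tip [ -7.92  17.82 -10.01] w -0.3
False
t 5.38 F [-0.47  0.52  0.39] tip [ -8.09  17.83 -21.13] w -0.3
```

```bash
python3 - <<'E'
from h import *
th=-.47
print(env.movel(bar(th,1,10,-21),rate=8,contact_N=2.5)); f,p=fz()
w=p[0]*np.sin(th)+p[1]*np.cos(th);print('w',w)
w+=.7
env.movel(bar(th,1,w,-21),rate=10);fz()
for a in np.arange(th,0.16,.1)[1:]:
    c=env.movel(bar(a,1,w,-21),rot=quat(a),rate=25,contact_N=20); f,p=fz(); print(round(a,2),c)
    if c: break
pic("2",{"top":(300,410,115,195,7)})
E
```

```text
True
t 5.92 F [-0.59 -0.18  0.23] tip [ -7.53  15.84 -21.22] w 0.0
w 17.531280787005496
t 6.17 F [0.05 0.28 0.37] tip [ -7.46  16.72 -21.04] w -0.5
t 6.42 F [ 0.06 -0.41 -0.84] tip [ -5.79  17.4  -21.06] w 0.1
-0.37 False
t 6.67 F [-1.77  2.41  1.34] tip [ -4.69  18.06 -21.2 ] w -0.3
-0.27 False
t 6.92 F [-4.19  4.84  2.5 ] tip [ -3.58  18.72 -21.38] w 0.2
-0.17 False
t 7.17 F [-4.64  6.1   2.69] tip [ -2.27  19.22 -21.52] w -0.1
-0.07 False
t 7.42 F [-4.46  8.44  2.19] tip [ -0.46  19.45 -21.57] w 0.0
0.03 False
t 7.67 F [-3.77  9.1   0.17] tip [  1.64  19.36 -21.52] w -0.1
0.13 False
```

View pics/top2.png

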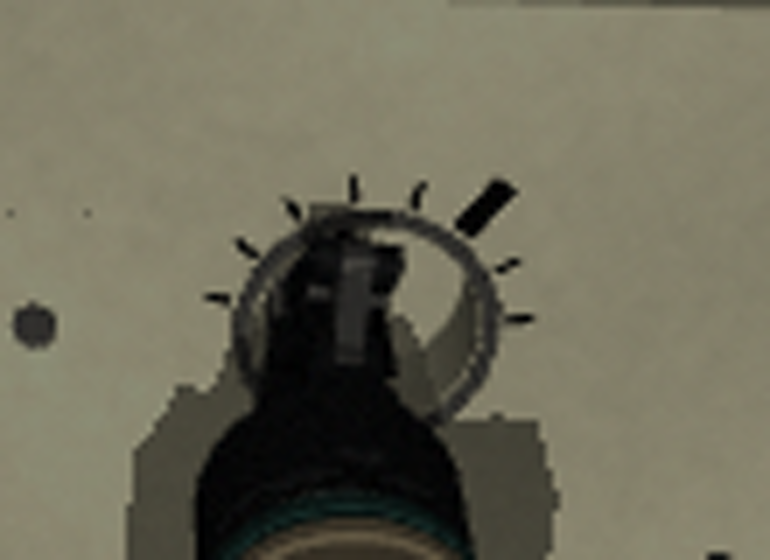

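The arm hides the knob, but the force trace (about 10 N across the bar) shows it is turning. I'll go on to the mark, then lift out and look.

```bash
python3 - <<'E'
from h import *
w=18.2
for a in np.r_[np.arange(.23,.7,.1),.70]:
    c=env.movel(bar(a,2.5,w,-21),rot=quat(a),rate=25,contact_N=20); f,p=fz(); print(round(a,2),c)
    if c: break
env.movel(bar(a,1.5,w+1.5,-21),rate=15); fz()
env.movel(bar(a,1.5,w+1.5,12),rate=40); fz()
env.movel(W([-90,10,60]),rate=120)
pic("3",{"top":(310,400,120,195,8)})
E
```

```text
t 8.01 F [-3.96  7.79  0.41] tip [  4.77  18.35 -21.55] w -0.3
0.23 False
t 8.26 F [-2.79  7.76 -0.7 ] tip [  6.74  17.67 -21.51] w 0.3
0.33 False
t 8.51 F [-2.42  8.32 -1.59] tip [  8.74  16.75 -21.43] w -0.2
0.43 False
t 8.76 F [-1.59  8.84 -1.92] tip [ 10.52  15.68 -21.36] w 0.0
0.53 False
t 9.01 F [-0.43  8.26 -1.72] tip [ 12.28  14.44 -21.26] w -0.2
0.63 False
t 9.26 F [-0.68  8.54 -2.41] tip [ 13.38  13.48 -21.2 ] w -0.1
0.7 False
t 9.53 F [0.17 0.21 0.14] tip [ 14.16  13.95 -20.91] w -0.0
t 10.5 F [-1.12 -0.47 -0.26] tip [13.65 14.13 11.86] w 0.0
```

View pics/top3.png

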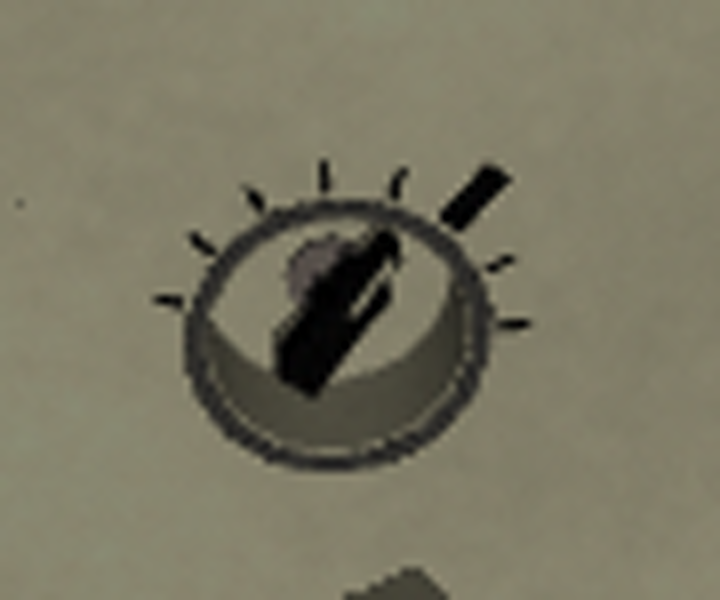

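The nose tip is at about (385,232) in the crop and the tail centre at about (295,375), so the bar points close to the mark at (475,197). I'll fit a bar model to the dark pixels to get the angle.

```bash
cat > dial.py <<'E'
from h import *
def dial(png,oy):
    k=8; im=cv2.imread(png,0); h,w=im.shape
    full=lambda P:((proj("top",P)-[310,oy]+.5)*k-.5).astype(np.int32)
    disc=np.zeros_like(im); t=np.linspace(0,6.28,60)
    cv2.fillPoly(disc,[full(W(np.c_[33*np.cos(t),33*np.sin(t),0*t][:,:]*1))],1)
    obs=((im<50)&(disc>0)).astype(np.uint8); best=[]
    for z in range(-16,2):
      for th in np.arange(-.8,1.1,.02):
       for dx in (-3,0,3):
        m=np.zeros_like(im)
        for box in ([-21,16,6.5],[10,28,3]):
            B=[[u*np.cos(th)+v*np.sin(th)+dx*.5,-u*np.sin(th)+v*np.cos(th),zz] for u in box[:2] for v in (-box[2],box[2]) for zz in (z,z-16)]
            cv2.fillConvexPoly(m,cv2.convexHull(full(np.array([W(b) for b in B]))),1)
        m&=disc; best.append(((m&obs).sum()/(m|obs).sum(),round(th,2),z,dx))
    best.sort(reverse=True); print(png,best[:6])
E
python3 - <<'E'
from dial import *
dial("pics/tc.png",125); dial("pics/top3.png",120)
E
```

```text
Traceback (most recent call last):
  File "dial.py", line 6, in dial
    cv2.fillPoly(disc,[full(W(np.c_[33*np.cos(t),33*np.sin(t),0*t][:,:]*1))],1)
                            ~^^^^^^^^^^^^^^^^^^^^^^^^^^^^^^^^^^^^^^^^^^^^^
  File "h.py", line 15, in W
    def W(p): return P0+F@np.asarray(p,float)
                        ~^~~~~~~~~~~~~~~~~~~~
ValueError: matmul: Input operand 1 has a mismatch in its core dimension 0, with gufunc signature (n?,k),(k,m?)->(n?,m?) (size 60 is different from 3)
```

```bash
sed -i 's/^def W(p).*/def W(p): return P0+np.asarray(p,float)@F.T/' h.py; python3 - <<'E'
from dial import *
dial("pics/tc.png",125); dial("pics/top3.png",120)
E
```

```text
Traceback (most recent call last):
  File "dial.py", line 14, in dial
    cv2.fillConvexPoly(m,cv2.convexHull(full(np.array([W(b) for b in B]))),1)
                                        ~~~~^^^^^^^^^^^^^^^^^^^^^^^^^^^^^
  File "dial.py", line 4, in <lambda>
    full=lambda P:((proj("top",P)-[310,oy]+.5)*k-.5).astype(np.int32)
                    ~~~~^^^^^^^^^
  File "h.py", line 7, in proj
    c=eyes.get_calibration(n); p=(np.atleast_2d(P)-c["eye"])@rot(c["rotation"]).as_matrix()
ValueError: time passes only in moves, steps and waits
```

```bash
sed -i 's/^def proj/import functools\ncal=functools.lru_cache(None)(lambda n: eyes.get_calibration(n))\ndef proj/; s/c=eyes.get_calibration(n);/c=cal(n);/' h.py; python3 - <<'E'
from dial import *
dial("pics/tc.png",125); dial("pics/top3.png",120)
E
```

```text
pics/tc.png [(np.float64(0.8212062674393646), np.float64(-0.5), -2, 3), (np.float64(0.8207405821917808), np.float64(-0.5), -1, 3), (np.float64(0.8201523768644704), np.float64(-0.5), -3, 3), (np.float64(0.8175798355228026), np.float64(-0.52), -2, 3), (np.float64(0.8171483212919677), np.float64(-0.52), -1, 3), (np.float64(0.8146325810247085), np.float64(-0.52), -3, 3)]
pics/top3.png [(np.float64(0.8343609091745652), np.float64(0.48), -4, 0), (np.float64(0.8340214698596201), np.float64(0.5), -2, 3), (np.float64(0.8337917125045838), np.float64(0.48), -2, 3), (np.float64(0.8328281436575733), np.float64(0.5), -4, 0), (np.float64(0.8305970833715491), np.float64(0.48), -1, 3), (np.float64(0.8282782003115551), np.float64(0.48), -3, 3)]
```

The dial reads about 0.49, so the drive lags by about 0.21. I'll re-enter along the same path and turn on to a commanded 0.86.

```bash
python3 - <<'E'
from h import *
w=18.2; a=.7
env.movel(bar(a,1.5,w+1.5,12),rate=120)
print(env.movel(bar(a,1.5,w+1.5,-21),rate=30,contact_N=3))
for a in (.7,.78,.86):
    c=env.movel(bar(a,2.5,w,-21),rot=quat(a),rate=20,contact_N=20); fz(); print(a,c)
    if c: break
env.movel(bar(a,1.5,w+1.5,-21),rate=15)
env.movel(bar(a,1.5,w+1.5,12),rate=40); fz()
env.movel(W([-90,10,60]),rate=120)
pic("4",{"top":(310,400,120,195,8)})
from dial import dial
dial("pics/top4.png",120)
E
```

```text
False
t 14.17 F [ 0.24  4.5  -0.5 ] tip [ 13.98  12.96 -20.78] w 0.0
0.7 False
t 14.42 F [ 1.11  6.55 -0.73] tip [ 15.12  12.14 -20.75] w -0.1
0.78 False
t 14.67 F [ 1.63  6.87 -0.96] tip [ 16.12  11.   -20.72] w -0.1
0.86 False
t 15.91 F [-0.08  0.06 -0.44] tip [15.72 11.69 11.86] w -0.0
pics/top4.png [(np.float64(0.8207327971403039), np.float64(0.62), -2, 3), (np.float64(0.8205219243742233), np.float64(0.64), -4, 0), (np.float64(0.8202466506964777), np.float64(0.64), -2, 3), (np.float64(0.8198972360028348), np.float64(0.64), -1, 3), (np.float64(0.8191223688904745), np.float64(0.62), -5, 0), (np.float64(0.8188884917798428), np.float64(0.6), -2, 3)]
```

View pics/top4.png

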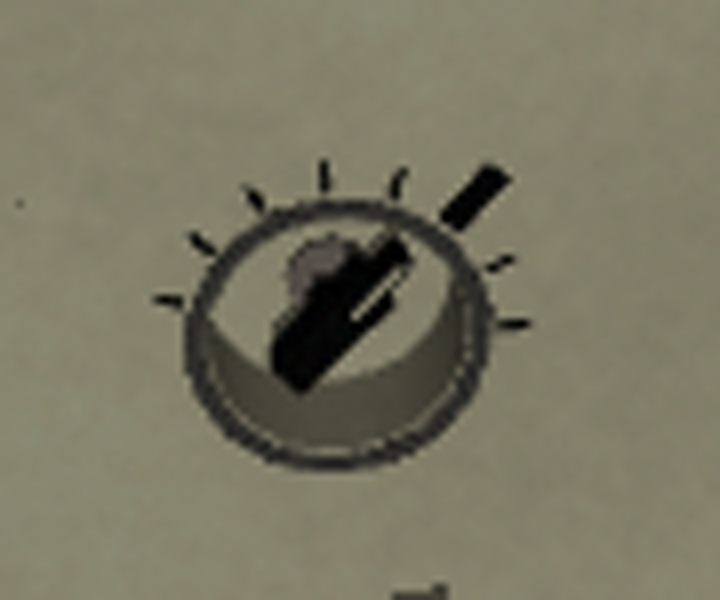

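The knob is on the mark: the model fit gives about 0.63, and the slot and nose line up with the mark at (475,197). Now press on the axis, stepping by felt force.

```bash
python3 - <<'E'
from h import *
a=.64
env.movel(bar(a,0,0,8),rot=quat(a),rate=100); env.dwell(.2); f0,_=fz()
def push():
    env.dwell(.06); z=[]
    for i in range(3): z.append((F.T@env.read_state()["wrist_force"])[2]); env.dwell(.02)
    return np.mean(z)-f0[2], (F.T@(env.read_state()["tcp_pos"]-P0))[2]-14
z=8.;log=[];home=None
while z>-24:
    z-=1. if home is None else .35
    c=env.movel(bar(a,0,0,z),rate=15,contact_N=8 if home is None else None)
    f,p=push(); log.append((round(z,2),round(p,2),round(f,2)))
    if c: print('contact'); z=p
    if home is None and f>4: home=p
    if f>13.6 or (home is not None and home-p>3.9): break
print(log,home)
if f>11:
    env.dwell(1.4); fz()
E
```

```text
t 18.37 F [ 0.57 -0.4   0.14] tip [-0.2   0.06  8.15] w -0.1
[(7.0, np.float64(7.01), np.float64(-0.77)), (6.0, np.float64(5.97), np.float64(-0.2)), (5.0, np.float64(4.99), np.float64(-0.14)), (4.0, np.float64(3.99), np.float64(0.05)), (3.0, np.float64(3.01), np.float64(0.09)), (2.0, np.float64(1.98), np.float64(-0.68)), (1.0, np.float64(0.99), np.float64(-0.47)), (0.0, np.float64(-0.0), np.float64(-0.38)), (-1.0, np.float64(-1.02), np.float64(-0.13)), (-2.0, np.float64(-2.01), np.float64(0.2)), (-3.0, np.float64(-3.02), np.float64(0.22)), (-4.0, np.float64(-4.04), np.float64(0.01)), (-5.0, np.float64(-5.05), np.float64(-0.05)), (-6.0, np.float64(-6.04), np.float64(0.15)), (-7.0, np.float64(-7.05), np.float64(-0.31)), (-8.0, np.float64(-7.91), np.float64(4.49)), (-8.35, np.float64(-8.32), np.float64(5.7)), (-8.7, np.float64(-8.66), np.float64(6.24)), (-9.05, np.float64(-8.98), np.float64(7.45)), (-9.4, np.float64(-9.31), np.float64(8.65)), (-9.75, np.float64(-9.62), np.float64(9.95)), (-10.1, np.float64(-9.93), np.float64(10.31)), (-10.45, np.float64(-10.24), np.float64(11.02)), (-10.8, np.float64(-10.55), np.float64(12.02)), (-11.15, np.float64(-10.87), np.float64(12.2)), (-11.5, np.float64(-11.17), np.float64(14.01))] -7.9113537009874895
t 29.08 F [-4.47  0.13 13.54] tip [ 1.200e-01  1.000e-02 -1.117e+01] w 0.0
```

Home was felt at -7.9 mm. The switch was pressed about 3.3 mm in at 13.5–14 N and held for over 1.4 s. Now I'll draw out and check the pointer.

```bash
python3 - <<'E'
from h import *
a=.64
env.movel(bar(a,0,0,20),rate=40); fz()
env.movel(W([-90,10,70]),rate=120); fz()
pic("5",{"top":(310,400,120,195,8)})
from dial import dial
dial("pics/top5.png",120)
E
```

```text
t 30.02 F [-0.49 -0.6  -0.31] tip [-1.800e-01  1.000e-02  1.987e+01] w 0.0
t 30.98 F [ 0.   -0.78 -0.01] tip [-89.37   9.93  56.1 ] w 0.1
pics/top5.png [(np.float64(0.855454717337871), np.float64(0.62), -8, 3), (np.float64(0.8502256487401278), np.float64(0.64), -8, 3), (np.float64(0.8500795954677405), np.float64(0.62), -7, 3), (np.float64(0.848210922787194), np.float64(0.62), -10, 0), (np.float64(0.8481650947800915), np.float64(0.64), -10, 0), (np.float64(0.8479887745556595), np.float64(0.64), -7, 3)]
```

View pics/top5.png

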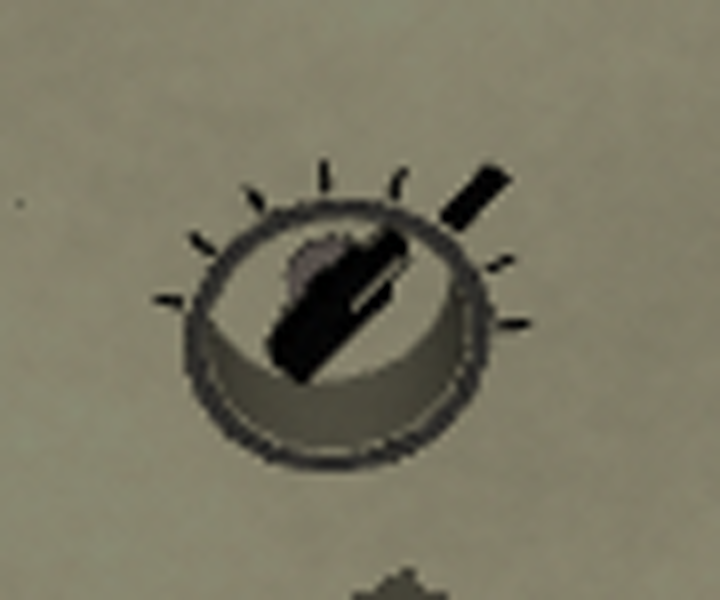

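The nose, at about (397,240), still lines up with the mark. The knob now sits lower (home), and the robot is clear.

```bash
python3 -c "
from bench import job
print(job.job_done())"
```

```text
the job is handed in; nothing more can be done
None
```

I turned the knob to the mark (about 0.63 rad in the camera fit), pressed it about 3.3 mm past first spring contact at up to 14 N, held it for over 1.4 s and drew the fingers clear, then handed the job in at about 31 s; I did not re-photograph the bottle, cup and box, and the hand-in returned no verdict.

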